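# Put the fitter's bench pieces back on their shadow boards

## Robot

A 6-joint arm with a two-finger parallel gripper is mounted at the origin on the work surface. World frame = base frame: x ahead of the robot, y to its left, z up, the work surface at z = 0. Lengths are in m, angles in rad, forces in N, time in s.
With the tool pointing down it reaches from about 0.375 to 0.975 m from the base axis. Payload 3.8 kg.
Tool frame: the origin (TCP) lies at the very end of the fingers, on their centre line; the grasp point (between the pads) lies 19 mm behind it; z points along the fingers, y is the line along which they close (so a half turn about z gives the same grasp; the last joint's range is limited). The gripper opens to 85 mm and grips with 20 to 120 N. Pads are 22 mm wide; open, the fingers measure 114 mm over their backs; the gripper's body (76 mm by 85 mm) begins 54 mm behind the grasp point. The pads swing forward as they close: fully open they stand 13 mm farther back than shut.
Start: joints at [1.259, 0.264, 1.604, -0, 1.274, -0.037], TCP at [0.183, 0.65, 0.231] pointing down, gripper open.
Joint ranges: [-2.63, 2.63], [-0.94, 2.18], [0.31, 2.57], [-1.31, 4.45], [0, 2.66], [-2.55, 2.55]. Speed limits (rad/s): [2.57, 2.57, 3.14, 3.14, 3.14, 3.14].

## Interface

Orientations are given as a rotation vector (axis times angle).
In Python, from station import ctrl gives the robot as it stands.
- The arm moves only by the shell command python3 -m jog 'ROWS' [OPENING] [FORCE]. ROWS is JSON, a list that holds one entry, the list of rows, each a list of 4 numbers: the shift along the tool's x, y, z in mm, then the turn about the tool's z in degrees. In form: [[[tx, ty, tz, turn], ...]]. A call has 1 to 20 rows; each row shifts and turns the commanded pose from where the row before left it, along the tool's axes as they then stand; what a row does not reach is not made up. A row lasts 1/8 s, in which the tool goes at most 62.5 mm and 10.7 degrees, less where a joint would pass 70% of its speed; a pose out of reach is approached as far as the arm can. A call is refused whole if a number of a shift passes 62.5 or a number of a turn 10.7, either way. A call with a gripper value outside its range is refused whole. OPENING is the opening, from -1 (shut) to 1 (fully open), set as the call begins (- or left out, the last holds). The fingers move at their own pace and stop on an object; FORCE is the grip in N (left out, the last holds). Time passes only in rows, so rows that do not move let the fingers close. It gives the time, the measured TCP pose, the force, the opening and the grip force at its end, in the units of the state.
- ctrl.observe(): the state, without advancing time (a new reading comes with each control period).
- ctrl.camera(name): name is "scene" or "side" or "wrist"; returns a dict with "color" (420x560x3 uint8, blue, green, red), "mtx" (3x3 intrinsics, pixels), "R" (3x3) and "t" (3): a world point X has camera coordinates R X + t; the wrist camera has in their place "mount" (4x4, takes a point from camera to tool coordinates, whose origin is the TCP and whose axes are the flange's). Camera axes: x right, y down, z forward; pixel columns grow to the right and rows downward; lengths in m; the calibration is good to about 2 mm. A picture is of the moment at which its call begins: read the wrist's pose just before it. There is no depth.
- ctrl.hand_in(): hands the job in; it is judged then, once.
The state is a dict: "time_s": time; "q": joint angles; "joint_velocities": joint speeds; "joint_efforts": joint torques, N m; "position": TCP position; "ee_rot": TCP orientation; "ft_force": force on the tool from outside, world axes, zero at the start; "wrist_torque": the same for the moment, N m; "gripper_width": finger opening in m; "gripper_force": force on a finger pad.
Only numpy, scipy, OpenCV 4.12 (cv2) and the standard library are available. Lean on these libraries where they do the work, as an engineer would, in place of code of your own. Each camera call takes 0.05 s, during which the arm holds its last target. There are 200 camera calls.

## Task

Tidy the fitter's bench: put the four loose steel pieces (V-block, hexagon nut, plain ring, L-shaped angle piece) back on the plywood shadow boards, each on the dark silhouette of its own shape. Each must lie flat on its board, the same way up as now, centred on its silhouette and turned to match it. Do not shift the oil bottle or the dial gauge that stand among them.

Things in the scene. Friction and masses are not known exactly. Their poses are not given: they have to be found in the camera images.
- v_block: Steel V-block, 70 mm long (its x), 46 mm wide (its y), 40 mm high, with a 30 mm wide, 15 mm deep V groove along x in its top. Origin at the centre of its underside, z up. Grip across the flat sides, 46 mm apart along y. About 0.6 kg.
- hex_nut: Steel hexagon nut, 50 mm across flats, 58 mm across corners, 28 mm high, round 25 mm hole. Origin at the centre of its underside, z up; x points to a corner, y to a flat (flats every 60 degrees from y). About 0.3 kg.
- ring: Plain round steel ring, 60 mm outside, 40 mm inside diameter, 24 mm high. Origin at the centre of its underside, z up. About 0.25 kg.
- angle: Steel angle piece, an L seen from above, 30 mm high, legs 18 mm thick. Origin on the underside at the middle of the long leg, which is 90 mm long (x -45 to 45, y -9 to 9 mm). Short leg from the -x end towards +y (x -45 to -27, y 9 to 46 mm). z up. Centre of mass at about x -10, y 8 mm. Grip the long leg across y, 18 mm, near its middle. About 0.35 kg.
- board_v: Fixed plywood board, 110 (x) by 100 (y) by 6 mm thick; origin at the centre of its underside, z up. On top a printed dark silhouette (no relief), 4 mm bigger all round than its piece: a rectangle 78 mm (x) by 54 mm (y) with a thin pale line along the middle in x. The V-block belongs here, centred, its x along the board's x (either way round).
- board_hex: Fixed plywood board, 110 (x) by 100 (y) by 6 mm thick; origin at the centre of its underside, z up. On top a printed dark silhouette (no relief), 4 mm bigger all round than its piece: a hexagon, 58 mm across flats, a corner on x and a flat on y, with a pale 23 mm disc in the middle. The hexagon nut belongs here, centred, its flats parallel to the hexagon's (any of the six ways).
- board_ring: Fixed plywood board, 110 (x) by 100 (y) by 6 mm thick; origin at the centre of its underside, z up. On top a printed dark silhouette (no relief), 4 mm bigger all round than its piece: a round dark band, 68 mm outside and 34 mm inside diameter. The ring belongs here, centred, at any yaw.
- board_angle: Fixed plywood board, 110 (x) by 100 (y) by 6 mm thick; origin at the centre of its underside, z up. On top a printed dark silhouette (no relief), 4 mm bigger all round than its piece: an L. The long leg lies along x, the short leg leaves its -x end towards +y. The angle piece belongs here, its x along the board's x the same way round, its origin at x 0, y -18.5 mm in the board's frame.
- oiler: White plastic oil bottle with a black cap, 48 mm diameter, 110 mm high, loose, standing. Bystander, not to be shifted. Origin at the centre of its underside.
- dial_gauge: Dial gauge on a stand, loose: grey round foot 56 mm across, thin steel post, small dial; 112 mm high. Bystander, not to be shifted. Origin at the centre of its underside.
Things that resemble listed ones, but are neither listed nor needed, are in the scene too. What is shaped like the v_block but green or red is not meant.

How it is judged:
By the outcome, as a careful person would: the job done as asked, in the order asked, and still so for the second after the job is handed in, with the robot touching nothing.
It also fails if it takes over 120 s, if anything falls off the work surface, if the arm or the gripper's body presses on something with over 40 N, if the wrist force passes 120 N, or if a joint passes its speed limit or range.

## Working session

There is one attempt and no reset: what is moved stays moved. The work goes in short steps, Python scripts to look and compute and a shell command to move; the robot and the scene stay as the last step left them, time stands still between calls to the robot, and variables do not carry over. Pictures are saved under pics/ and viewed, at most 17 in all, crops included, and the job is handed in when it is done.

```bash
ls; mkdir -p pics; python3 - <<'E'
from station import ctrl
import cv2,numpy as np
s=ctrl.observe();print(s)
for n in("scene","side","wrist"):
    c=ctrl.camera(n);cv2.imwrite(f"pics/{n}0.png",c["color"])
    import pickle;pickle.dump((s,c),open(f"pics/{n}0.pkl","wb"))
    print(n,{k:np.round(v,4).tolist() for k,v in c.items() if k!="color"})
E
```

```text
pics
{'time_s': 0.0, 'q': array([ 1.25908705e+00,  2.64739241e-01,  1.60537359e+00, -3.24313199e-05,
        1.27372017e+00, -3.69247929e-02]), 'joint_velocities': array([ 0.00107995,  0.00089464, -0.00075413, -0.00027901,  0.00100093,
        0.00027794]), 'joint_efforts': array([ 1.35926814e-03, -5.15121317e+01, -3.67312539e+01, -5.20009542e-05,
        1.32988935e-02,  3.23374650e-05]), 'position': array([0.18295602, 0.6489658 , 0.22997164]), 'ee_rot': array([-0.43020966, -3.11163342,  0.00347385]), 'ft_force': array([0.31400071, 0.26160232, 0.107828  ]), 'wrist_torque': array([0.03258627, 0.01295279, 0.00764999]), 'gripper_force': 0.0, 'gripper_width': 0.08540686740171997}
scene {'mtx': [[388.7958, 0.0, 278.2563], [0.0, 388.7958, 204.6982], [0.0, 0.0, 1.0]], 'R': [[-0.7912, 0.6114, 0.0146], [0.4989, 0.6591, -0.5628], [-0.3537, -0.438, -0.8265]], 't': [0.4198, -0.1819, 1.2712]}
side {'mtx': [[538.9466, 0.0, 288.6947], [0.0, 538.9466, 208.1243], [0.0, 0.0, 1.0]], 'R': [[0.6947, -0.7191, 0.0177], [-0.4831, -0.4846, -0.7292], [0.5329, 0.4981, -0.684]], 't': [-0.3984, 0.2408, 1.2397]}
wrist {'mtx': [[343.3955, 0.0, 282.7234], [0.0, 343.3955, 215.5564], [0.0, 0.0, 1.0]], 'mount': [[-0.0011, -0.9526, -0.3044, 0.0776], [1.0, -0.001, -0.0006, 0.0012], [0.0002, -0.3044, 0.9526, -0.1428], [0.0, 0.0, 0.0, 1.0]]}
```

View pics/scene0.png

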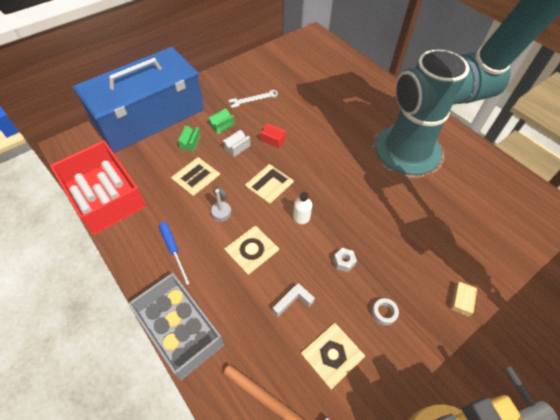

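View pics/side0.png

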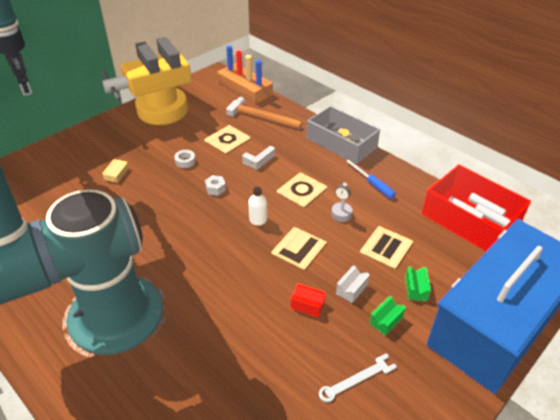

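The scene view shows the V-block at (237,143), nut at (345,260), ring at (386,312) and angle at (295,299). The boards are V (196,176), angle (270,183), ring (252,249) and hex (333,354). The oiler is at (303,208) and the gauge at (221,210). The side view shows the same pieces: V (352,284), nut (215,185), ring (185,158) and angle (260,156).

```bash
cat > h.py <<'E'
import numpy as np,cv2,pickle
from scipy.spatial.transform import Rotation as Ro
def load(n): return pickle.load(open(f"pics/{n}.pkl","rb"))
def snap(cam,name):
    from station import ctrl
    s=ctrl.observe();c=ctrl.camera(cam);cv2.imwrite(f"pics/{name}.png",c["color"]);pickle.dump((s,c),open(f"pics/{name}.pkl","wb"));return s,c
def ext(sc):
    "camera centre and camera-to-world rotation"
    s,c=sc
    if "mount" in c:
        R=Ro.from_rotvec(s["ee_rot"]).as_matrix();m=np.array(c["mount"])
        return R@m[:3,3]+s["position"],R@m[:3,:3]
    return -c["R"].T@c["t"],c["R"].T
def rays(sc,px):
    o,R=ext(sc);px=np.atleast_2d(np.float64(px))
    d=np.c_[px,np.ones(len(px))]@np.linalg.inv(sc[1]["mtx"]).T@R.T
    return o,d/np.linalg.norm(d,axis=1)[:,None]
def plane(sc,px,z):
    o,d=rays(sc,px);return o+d*((z-o[2])/d[:,2])[:,None]
def tri(views):
    A=0;b=0;L=[]
    for sc,p in views:
        o,d=rays(sc,p);P=np.eye(3)-np.outer(d[0],d[0]);A=A+P;b=b+P@o;L.append((o,P))
    X=np.linalg.solve(A,b);return X,[float(np.linalg.norm(P@(X-o))) for o,P in L]
def proj(sc,X):
    o,R=ext(sc);q=(np.atleast_2d(X)-o)@R@sc[1]["mtx"].T;return q[:,:2]/q[:,2:]
E
python3 - <<'E'
from h import *
a,b=load("scene0"),load("side0")
for n,p,q in [("v",(237,143),(352,284)),("nut",(345,260),(215,185)),("ring",(386,312),(185,158)),("angle",(295,299),(260,156)),("bv",(196,176),(386,246)),("ba",(270,183),(299,248)),("br",(252,249),(302,189)),("bh",(333,354),(228,139)),("oil cap",(304,196),(257,190)),("gauge foot",(221,213),(342,212))]:
    X,e=tri([(a,p),(b,q)]);print(n,X.round(3),np.round(e,4),"r",np.hypot(*X[:2]).round(3))
s=load("wrist0")[0];print(Ro.from_rotvec(s["ee_rot"]).as_matrix().round(3))
E
```

```text
v [ 0.437 -0.341  0.018] [0.0012 0.0012] r 0.554
nut [0.444 0.173 0.013] [0.0018 0.0018] r 0.476
ring [0.461 0.336 0.012] [0.003 0.003] r 0.57
angle [0.621 0.175 0.021] [0.0052 0.0052] r 0.645
bv [ 0.608 -0.317  0.002] [0.0021 0.0021] r 0.685
ba [ 0.443 -0.159  0.001] [0.0029 0.0029] r 0.471
br [ 0.618 -0.008  0.002] [0.0024 0.0024] r 0.618
bh [0.628 0.329 0.002] [0.0031 0.0031] r 0.709
oil cap [ 0.444 -0.006  0.105] [0.0016 0.0016] r 0.444
gauge foot [ 0.622 -0.155  0.006] [0.0026 0.0026] r 0.641
[[-0.962  0.271 -0.001]
 [ 0.271  0.962 -0.002]
 [ 0.    -0.002 -1.   ]]
```

View pics/wrist0.png

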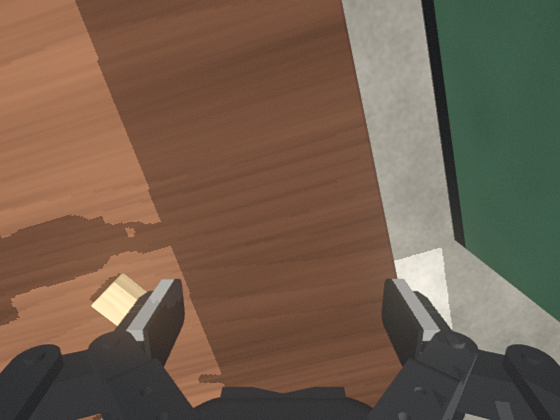

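The wrist view shows only the wooden spacer, the fingers and the bench edge. Heights from the two views come out sensible: boards near 2 mm, pieces about 12–20 mm at mid-height. Next I'll move over the left group and look down.

```bash
python3 -m jog '[[[-47,-39,-11,0],[-47,-39,-11,0],[-47,-39,-11,0],[-47,-39,-11,0],[-47,-39,-11,0],[-47,-39,-11,0],[-47,-39,-11,0],[-47,-39,-11,0],[0,0,0,0],[0,0,0,0]]]' 1 && python3 -c "
from h import *
s,c=snap('wrist','w1');print(s['position'],s['q'].round(2))"
```

```text
time_s: 1.4
position: [0.4601, 0.2473, 0.3188]
ee_rot: [-0.432, -3.111, -0.0]
ft_force: [0.6, 0.3, -0.9]
gripper_width: 0.0855
gripper_force: 0.0
[0.46009337 0.24727762 0.31884095] [ 0.44 -0.07  1.81  0.    1.4  -0.85]
```

View pics/w1.png

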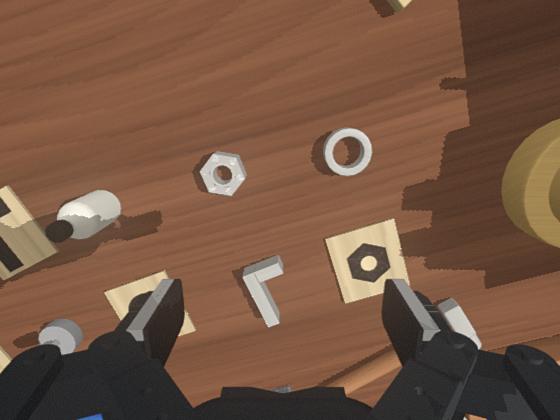

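The picture shows the nut at (223,174), ring at (348,152), angle at (265,288) and hex board at (370,262), all clear of the fingers. I'll take a second, lower view for heights, then segment.

```bash
python3 -m jog '[[[-20,20,40,0],[-20,20,40,0],[0,0,0,0],[0,0,0,0]]]' 1 && cat >> h.py <<'E'
def steel(sc,vmin=105,smax=60):
    h=cv2.cvtColor(cv2.GaussianBlur(sc[1]["color"],(3,3),0),cv2.COLOR_BGR2HSV)
    return ((h[...,1]<smax)&(h[...,2]>vmin)).astype(np.uint8)
def wood(sc):
    h=cv2.cvtColor(sc[1]["color"],cv2.COLOR_BGR2HSV)
    return cv2.inRange(h,(14,40,120),(32,190,255))
def blobs(m,amin=300,amax=12000):
    cs,_=cv2.findContours(m,cv2.RETR_EXTERNAL,cv2.CHAIN_APPROX_NONE)
    return [c for c in cs if amin<cv2.contourArea(c)<amax]
E
python3 - <<'E'
from h import *
s,c=snap('wrist','w2');print(s['position'])
for n in("w1","w2"):
    sc=load(n);im=sc[1]["color"].copy()
    for m,z,col in((steel(sc),.025,(0,0,255)),(wood(sc),.006,(255,0,0))):
        for b in blobs(m):
            M=cv2.moments(b);p=(M["m10"]/M["m00"],M["m01"]/M["m00"])
            print(n,"steel" if z>.01 else "wood",np.round(p,1),cv2.contourArea(b),plane(sc,p,z)[0].round(4))
            cv2.drawContours(im,[b],-1,col,1)
    cv2.imwrite(f"pics/{n}m.png",im)
E
```

```text
time_s: 1.95
position: [0.5087, 0.2761, 0.2396]
ee_rot: [-0.427, -3.112, 0.0]
ft_force: [0.5, 1.1, 0.5]
gripper_width: 0.0854
gripper_force: 0.0
[0.50874961 0.27610045 0.23955941]
w1 steel [ 61.6 335. ] 1005.5 [ 0.6098 -0.1394  0.025 ]
w1 steel [458.3 319.8] 774.0 [0.7461 0.4367 0.025 ]
w1 steel [417.  308.7] 768.5 [0.7106 0.381  0.025 ]
w1 steel [148.4 308.9] 760.5 [0.6036 0.0034 0.025 ]
w1 steel [263.5 286.7] 1471.5 [0.6148 0.1757 0.025 ]
w1 steel [ 90.3 212.6] 1939.0 [ 0.4456 -0.0139  0.025 ]
w1 steel [222.9 173. ] 1452.0 [0.4434 0.1732 0.025 ]
w1 steel [347.2 151.2] 1799.0 [0.4599 0.3328 0.025 ]
w1 wood [132.1 291.9] 1093.0 [ 0.5791 -0.0204  0.006 ]
w1 wood [366.8 259.3] 4544.0 [0.6229 0.3289 0.006 ]
w1 wood [ 21.8 233.7] 2424.0 [ 0.4502 -0.1333  0.006 ]
w1 wood [537.5 179.3] 4349.5 [0.57   0.5739 0.006 ]
w2 steel [458.5 323.1] 606.5 [0.7335 0.4354 0.025 ]
w2 steel [417.  308.9] 765.0 [0.7002 0.3901 0.025 ]
w2 steel [148.3 309.2] 749.5 [0.6138 0.0804 0.025 ]
w2 steel [225.  291.5] 2322.5 [0.6159 0.1765 0.025 ]
w2 steel [ 20.8 195.6] 1941.0 [0.4465 0.0025 0.025 ]
w2 steel [169.5 149.8] 2418.0 [0.4441 0.1741 0.025 ]
w2 steel [323.8 122.6] 2802.0 [0.4608 0.3335 0.025 ]
w2 wood [ 90.7 320.3] 490.0 [ 0.6187 -0.0082  0.006 ]
w2 wood [ 80.4 303.5] 2743.5 [ 0.5927 -0.01    0.006 ]
w2 wood [350.6 258.2] 6797.5 [0.6235 0.3293 0.006 ]
w2 wood [544.6 155.4] 2821.0 [0.5608 0.5588 0.006 ]
```

View pics/w2m.png

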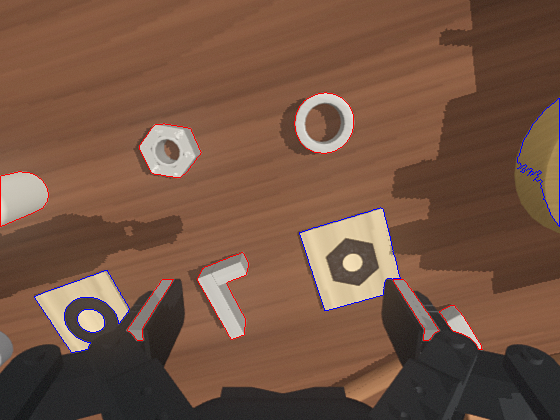

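The masks fit: nut (169,150), ring (324,123), angle (225,291), hex board (351,258). The camera looks straight down at about pixel (282,106), so I'll take one low nadir view of each, where side walls don't show.

```bash
S(){ python3 -c "
from h import *
s,c=snap('wrist','$1');print('$1',s['position'])"; }
python3 -m jog '[[[-16,43,45,0],[0,0,45,0],[0,0,0,0],[0,0,0,0]]]' >/dev/null; S n_ring
python3 -m jog '[[[-53,13,0,0],[-53,13,0,0],[-53,13,0,0],[0,0,0,0],[0,0,0,0]]]' >/dev/null; S n_bh
python3 -m jog '[[[-11,-50,0,0],[-11,-50,0,0],[-11,-50,0,0],[0,0,0,0],[0,0,0,0]]]' >/dev/null; S n_ang
python3 -m jog '[[[55,-16,0,0],[55,-16,0,0],[55,-16,0,0],[0,0,0,0],[0,0,0,0]]]' >/dev/null; S n_nut
python3 - <<'E'
from h import *
im=np.zeros((600,800,3),np.uint8)
for i,n in enumerate(("n_ring","n_bh","n_ang","n_nut")):
    sc=load(n);c=sc[1]["color"].copy()
    for b in blobs(steel(sc)):
        cv2.drawContours(c,[b],-1,(0,0,255),1)
        M=cv2.moments(b);p=(M["m10"]/M["m00"],M["m01"]/M["m00"]);print(n,"steel",np.round(p,1),cv2.contourArea(b),plane(sc,p,.026)[0].round(4))
    for b in blobs(wood(sc),2000,30000):
        cv2.drawContours(c,[b],-1,(255,0,0),1);r=cv2.minAreaRect(b);print(n,"wood",r,plane(sc,r[0],.006)[0].round(4))
    im[(i//2)*300:(i//2)*300+300,(i%2)*400:(i%2)*400+400]=cv2.resize(c,(400,300))
cv2.imwrite("pics/n4.png",im)
E
```

```text
n_ring [0.53694895 0.31154781 0.15342247]
n_bh [0.70021086 0.30543706 0.15264374]
n_ang [0.69021907 0.15274071 0.15185758]
n_nut [0.519536   0.15203118 0.15144505]
n_ring steel [180.5 358.6] 962.5 [0.6573 0.1776 0.026 ]
n_ring steel [417.  308.9] 774.0 [0.6649 0.4033 0.026 ]
n_ring steel [157.4 300.8] 1240.0 [0.5927 0.1803 0.026 ]
n_ring steel [ 80.2 140.3] 4801.5 [0.4447 0.1768 0.026 ]
n_ring steel [282.  102.8] 5061.5 [0.4607 0.3339 0.026 ]
n_ring wood ((324.575439453125, 280.2641296386719), (106.86650085449219, 111.39940643310547), 74.05460357666016) [0.6249 0.3292 0.006 ]
n_bh steel [183.1 377.2] 848.0 [0.8409 0.1663 0.026 ]
n_bh steel [417.2 309. ] 752.0 [0.8274 0.3969 0.026 ]
n_bh steel [148.4 309. ] 726.5 [0.7609 0.1635 0.026 ]
n_bh steel [454.2 227.6] 3107.5 [0.7582 0.4389 0.026 ]
n_bh steel [ 95.2 154.1] 5937.5 [0.6206 0.1776 0.026 ]
n_bh wood ((289.67950439453125, 103.5740737915039), (145.7074737548828, 132.93162536621094), 70.14479064941406) [0.626  0.3336 0.006 ]
n_ang steel [309.6 371.6] 1142.0 [0.8573 0.1335 0.026 ]
n_ang steel [417.2 309. ] 756.0 [0.8166 0.244  0.026 ]
[... 336 characters left out ...]
8) [0.6305 0.3326 0.006 ]
n_nut steel [ 10.8 354. ] 308.0 [ 0.5905 -0.1326  0.026 ]
n_nut steel [417.2 309.1] 753.5 [0.6458 0.2435 0.026 ]
n_nut steel [148.3 309. ] 753.5 [0.5802 0.0108 0.026 ]
n_nut steel [334.7 293.8] 3502.5 [0.6104 0.1755 0.026 ]
n_nut steel [ 50.  173.3] 6185.5 [ 0.4445 -0.0162  0.026 ]
n_nut steel [279.7 105. ] 4201.5 [0.4442 0.1721 0.026 ]
n_nut steel [498.2  64. ] 5941.5 [0.4597 0.3309 0.026 ]
n_nut wood ((152.40133666992188, 332.55096435546875), (117.07972717285156, 101.57669067382812), 62.676109313964844) [ 0.6163 -0.0078  0.006 ]
n_nut wood ((502.35089111328125, 253.93655395507812), (108.61217498779297, 126.78055572509766), 75.17352294921875) [0.6241 0.3327 0.006 ]
```

View pics/n4.png

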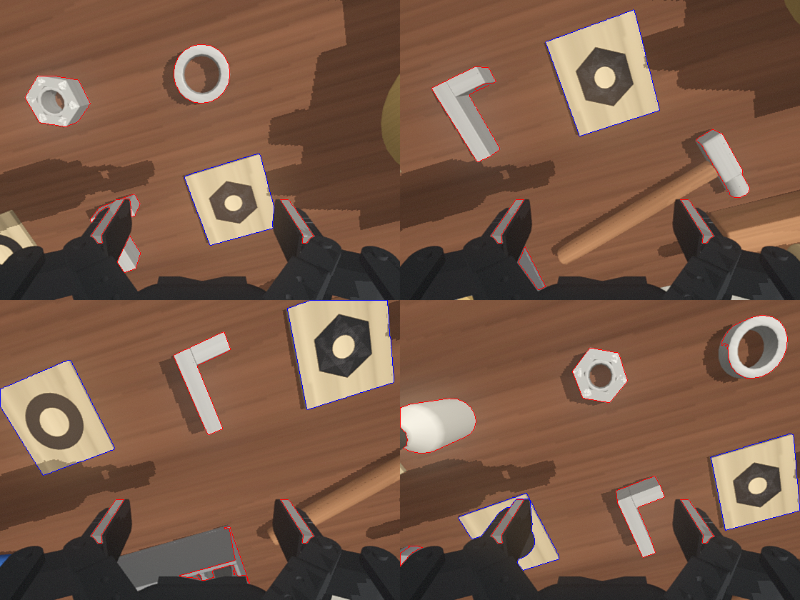

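All four views are clean: the ring, hex board, angle and nut each sit near the nadir point (282,106) at full resolution. I'll now measure them metrically, with heights by triangulating between the two wrist positions.

```bash
cat >> h.py <<'E'
def near(sc,m,X,amin=300,amax=30000):
    "blob whose centroid is nearest the projection of X"
    p=proj(sc,X)[0];best=None
    for b in blobs(m,amin,amax):
        M=cv2.moments(b);q=np.array([M["m10"],M["m01"]])/M["m00"];d=np.linalg.norm(q-p)
        if best is None or d<best[0]: best=(d,b,q)
    return best
def dark(sc):
    c=sc[1]["color"];h=cv2.cvtColor(c,cv2.COLOR_BGR2HSV);w=wood(sc)
    return ((h[...,2]<105)&(h[...,1]<110)).astype(np.uint8)
def metric(sc,b,z):
    P=plane(sc,b.reshape(-1,2),z);mm=(P[:,:2]*1000).astype(np.float32)
    r=cv2.minAreaRect(mm);M=cv2.moments(mm.reshape(-1,1,2));e=cv2.fitEllipse(mm)
    return dict(rect_c=np.round(r[0],1),size=np.round(r[1],1),ang=round(r[2],1),cent=np.array([M["m10"],M["m01"]])/M["m00"],area=M["m00"],ell=np.round(np.r_[e[0],e[1]],1))
E
python3 - <<'E'
from h import *
G={"ring":(.461,.334,.024),"nut":(.444,.174,.028),"ang":(.617,.175,.03)}
for n,X in G.items():
    sc=load("n_"+n);print(n,metric(sc,near(sc,steel(sc),X)[1],X[2]))
sc=load("n_bh");print("bh dark",metric(sc,near(sc,dark(sc),(.626,.33,.006))[1],.006));print("bh wood",metric(sc,near(sc,wood(sc),(.626,.33,.006),4000)[1],.006))
for n,X,v,f in (("ring",G["ring"],("n_ring","n_nut"),steel),("nut",G["nut"],("n_ring","n_nut"),steel),("ang",G["ang"],("n_bh","n_ang"),steel),("bh",(.626,.33,.006),("n_bh","n_ring"),dark)):
    X3,e=tri([(load(k),near(load(k),f(load(k)),X)[2]) for k in v]);print("tri",n,X3.round(4),np.round(e,4))
E
```

```text
ring {'rect_c': array([461.8, 333.6]), 'size': array([59. , 58.7]), 'ang': 74.2, 'cent': array([461.70398477, 333.64967705]), 'area': 2729.8931051869877, 'ell': array([461.7, 333.7,  58.8,  59.1])}
nut {'rect_c': array([445., 172.]), 'size': array([57.2, 50.9]), 'ang': 4.6, 'cent': array([445.01595668, 171.93044735]), 'area': 2179.193909914233, 'ell': array([445. , 171.9,  52.9,  53.3])}
ang {'rect_c': array([629.9, 185.3]), 'size': array([90. , 55.5]), 'ang': 7.4, 'cent': array([620.71395203, 173.71682147]), 'area': 2278.293127236888, 'ell': array([623.9, 180.8,  58.9,  94.5])}
bh dark {'rect_c': array([628.8, 330.2]), 'size': array([64.9, 56.8]), 'ang': 2.3, 'cent': array([628.63353433, 330.23551853]), 'area': 2739.737012094818, 'ell': array([628.7, 330.2,  59.4,  59.7])}
bh wood {'rect_c': array([628.6, 330.1]), 'size': array([110.6, 100.7]), 'ang': 2.2, 'cent': array([628.67691738, 330.14366523]), 'area': 10935.010051803663, 'ell': array([628.5, 330.2, 116.8, 130.9])}
tri ring [0.4604 0.334  0.0208] [0.0003 0.0003]
tri nut [0.4442 0.1721 0.0179] [0. 0.]
tri ang [0.6188 0.1745 0.0203] [0.0017 0.0017]
tri bh [0.6277 0.3304 0.0068] [0.0001 0.0001]
```

Sizes agree with the text (nut 57.2×50.9, ring 59, angle 90×55.5, silhouette 65×57 mm, board height 6.8 mm). I'll start with the nut: turn −20.3° to bring tool y to 94.6°, then move over it.

```bash
python3 -m jog '[[[0,0,0,-10.15],[0,0,0,-10.15],[36.5,13,20,0],[36.5,13,20,0],[0,0,0,0],[0,0,0,0]]]' 1; cat > go.py <<'E'
import sys
from h import *
from station import ctrl
# tool-frame step to x,y,z (mm) with tool y at world angle a
x,y,z,a=map(float,sys.argv[1:]);s=ctrl.observe();R=Ro.from_rotvec(s["ee_rot"]).as_matrix()
h=np.degrees(np.arctan2(R[1,1],R[0,1]));t=(h-a+90)%180-90
d=np.array([x,y,z])-1000*s["position"]
print("y-heading",h.round(2),"turn",round(t,2),"step (before turning)",(R.T@d).round(1),"after",end=" ")
Rn=R@Ro.from_euler("z",t,degrees=True).as_matrix();print((Rn.T@d).round(1),"q",s["q"].round(2))
E
python3 go.py 445 172 2 94.6
```

```text
time_s: 5.32
position: [0.4464, 0.1715, 0.1116]
ee_rot: [-0.125, 3.136, 0.001]
ft_force: [0.3, 0.1, 0.3]
gripper_width: 0.0854
gripper_force: 0.0
y-heading 94.58 turn -0.02 step (before turning) [  1.7   0.6 109.6] after [  1.7   0.6 109.6] q [ 0.31 -0.    2.14 -0.    1.   -1.34]
```

```bash
python3 -m jog '[[[1.7,0.6,45,0],[0,0,45,0],[0,0,10,0],[0,0,9,0],[0,0,0,0],[0,0,0,0]]]' 1; python3 -m jog '[[[0,0,0,0],[0,0,0,0],[0,0,0,0],[0,0,0,0],[0,0,0,0],[0,0,0,0]]]' -1 60; python3 -m jog '[[[0,0,-30,0],[0,0,-30,0],[0,0,-30,0],[0,0,0,0],[0,0,0,0]]]'; python3 go.py 628.7 330.2 95 92.3
```

```text
time_s: 6.08
position: [0.4439, 0.1717, 0.0029]
ee_rot: [-0.125, 3.136, 0.001]
ft_force: [0.4, 0.3, 0.2]
gripper_width: 0.0852
gripper_force: 0.0
time_s: 6.82
position: [0.443, 0.1714, 0.0024]
ee_rot: [-0.125, 3.138, 0.0]
ft_force: [-1.7, -0.9, 6.0]
gripper_width: 0.0489
gripper_force: 63.9
time_s: 7.45
position: [0.4411, 0.1708, 0.0901]
ee_rot: [0.125, -3.137, 0.001]
ft_force: [-0.1, -0.1, -4.2]
gripper_width: 0.0489
gripper_force: 64.2
y-heading 94.56 turn 2.26 step (before turning) [-199.7  144.    -5.5] after [-193.8  151.7   -5.5] q [ 0.32  0.02  2.16 -0.    0.96 -1.33]
```

Nut gripped (48.9 mm). Next: carry it over the hex board and look.

```bash
python3 -m jog '[[[0,0,0,2.26],[-48.4,38,0,0],[-48.4,38,0,0],[-48.4,38,0,0],[-48.4,37.7,0,0],[0,0,20,0],[0,0,0,0],[0,0,0,0]]]'; python3 go.py 628.7 330.2 7 92.3; python3 - <<'E'
from h import *
s,c=snap('wrist','p1');im=c["color"][180:420,120:440].copy();cv2.imwrite("pics/p1c.png",cv2.resize(im,None,fx=2,fy=2));print(s["position"])
E
```

```text
time_s: 8.45
position: [0.6276, 0.3292, 0.0694]
ee_rot: [0.062, -3.137, 0.003]
ft_force: [0.9, -0.9, -4.0]
gripper_width: 0.049
gripper_force: 64.0
y-heading 92.28 turn -0.02 step (before turning) [-1.4  1.1 62.4] after [-1.4  1.1 62.4] q [ 0.45  0.46  1.66 -0.    1.03 -1.16]
[0.6275585  0.32918161 0.06939841]
```

View pics/p1c.png

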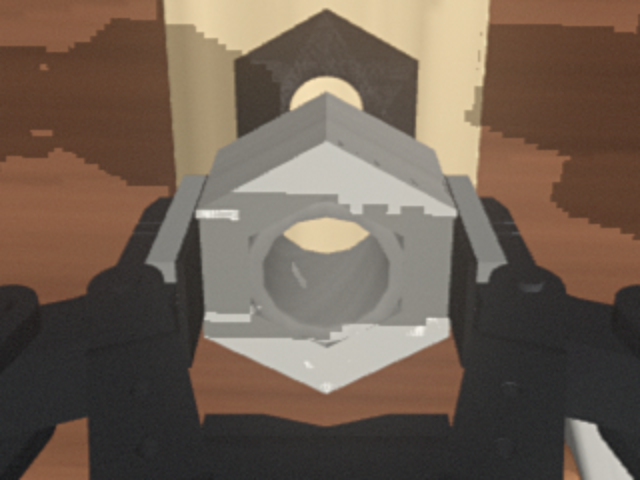

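The nut sits square in the fingers. Its top corners are at full-image pixels (283,250.5) and (283,376), and it is laterally in line with the silhouette behind it. I'll compute its centre in hand.

```bash
python3 - <<'E'
from h import *
sc=load("p1");z=sc[0]["position"][2]+.0256
P=plane(sc,[(283,250.5),(283,376)],z);print(P.round(4),np.linalg.norm(P[0]-P[1]),P.mean(0)-sc[0]["position"])
print(plane(sc,[(283,226)],z-.028),plane(sc,[(283,185)],.006))
E
```

```text
[[0.6014 0.3292 0.095 ]
 [0.6586 0.3314 0.095 ]] 0.05720867946673708 [0.0024728  0.00114584 0.0256    ]
[[0.60159882 0.32918836 0.06699841]] [[0.59625586 0.32890904 0.006     ]]
```

```bash
python3 -m jog '[[[0.7,0,30,0],[0,0,25,0],[0,0,4,0],[0,0,1.5,0],[0,0,0,0],[0,0,0,0],[0,0,0,0]]]'
```

```text
time_s: 9.38
position: [0.6295, 0.3308, 0.0119]
ee_rot: [-0.063, 3.14, 0.001]
ft_force: [0.4, 0.1, -4.4]
gripper_width: 0.0489
gripper_force: 64.0
```

```bash
python3 - <<'E'
from h import *
for i in range(4):
    s,c=snap('wrist',f'p2');print((1000*s["position"]).round(2),s["ee_rot"].round(4),s["ft_force"].round(1))
cv2.imwrite("pics/p2c.png",cv2.resize(c["color"][180:420,120:440],None,fx=2,fy=2))
E
```

```text
[629.49 330.81  11.87] [-6.2900e-02  3.1398e+00  8.0000e-04] [ 0.4  0.1 -4.4]
[629.36 330.72  11.62] [-6.3000e-02  3.1401e+00  5.0000e-04] [ 0.3 -0.6 -3.2]
[629.2  330.67  11.41] [-6.3000e-02  3.1405e+00  3.0000e-04] [ 0.1 -0.2 -3.3]
[629.12 330.63  11.24] [-6.3000e-02  3.1406e+00  2.0000e-04] [-0.4 -0.1 -3.9]
```

View pics/p2c.png

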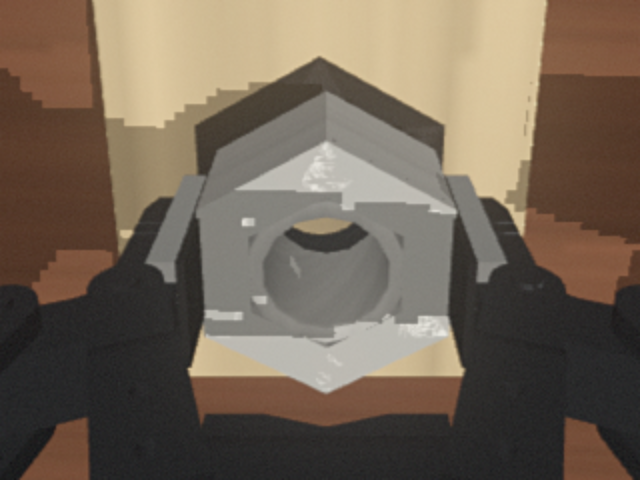

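Seen at close range the silhouette's front corner is at crop (320,57), and the nut's bottom corner is at (326,92). The nut is therefore about 1.4 mm too far along +y. I'll compute the fix.

```bash
python3 - <<'E'
from h import *
sc=load("p2");z=sc[0]["position"][2];R=Ro.from_rotvec(sc[0]["ee_rot"]).as_matrix()
f=lambda p,h:(R.T@(plane(sc,[p],h)[0]-sc[0]["position"])*1000).round(2)
print("nut base corner",f((283,226),z-.0024),"top",f((283,250.5),z+.0256),f((283,376),z+.0256))
print("sil corner",f((280,208.5),.006),f((217.5,242.5),.006),f((342.5,242.5),.006))
E
```

```text
nut base corner [25.97  1.04  2.39] top [ 26.24   1.02 -25.61] [-31.14   0.97 -25.59]
sil corner [33.31 -0.3   5.23] [ 16.88 -29.37   5.23] [16.81 28.66  5.24]
```

```bash
python3 -m jog '[[[2.4,-1.2,0,0],[0,0,0.7,0],[0,0,0,0],[0,0,0,0],[0,0,0,0],[0,0,0,0],[0,0,0,0],[0,0,0,0]]]'; python3 - <<'E'
from h import *
snap('wrist',f'p3');s,c=snap('wrist',f'p3');print((1000*s["position"]).round(2))
sc=s,c
w=near(sc,dark(sc),(.6,.33,.006),200)
g=cv2.cvtColor(c["color"],cv2.COLOR_BGR2GRAY)
cv2.imwrite("pics/p3c.png",cv2.resize(c["color"][180:420,120:440],None,fx=2,fy=2))
E
```

```text
time_s: 10.58
position: [0.6267, 0.3293, 0.0103]
ee_rot: [-0.063, 3.141, 0.0]
ft_force: [0.5, 0.5, -3.6]
gripper_width: 0.0491
gripper_force: 64.0
[626.65 329.25  10.31]
```

View pics/p3c.png

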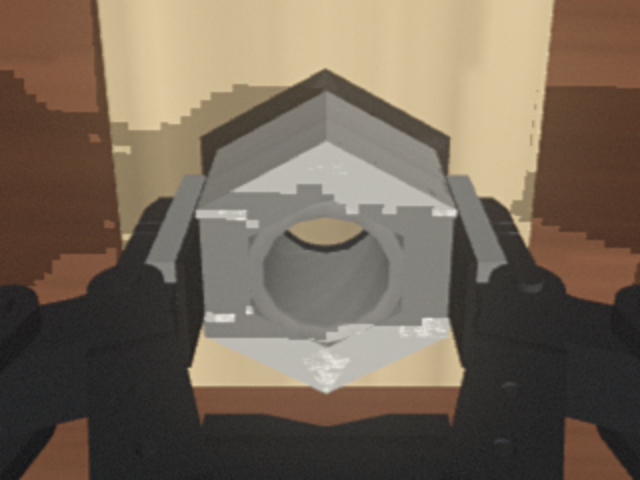

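The nut is now centred: silhouette corner (325,69) against nut corner (326,92), with even margins. I'll lower it, release, retreat and check.

```bash
python3 -m jog '[[[0,0,1.6,0],[0,0,0,0],[0,0,0,0],[0,0,0,0]]]'; python3 -m jog '[[[0,0,0,0],[0,0,0,0],[0,0,0,0],[0,0,-30,0],[-26,0,-60,0],[-52,0,-60,0],[0,0,0,0],[0,0,0,0],[0,0,0,0],[0,0,0,0]]]' 1;  cat > chk.py <<'E'
import sys
from h import *
# centre of a placed piece against its board, in board terms; args: name x y h
n,x,y,h=sys.argv[1],*map(float,sys.argv[2:])
sc=snap('wrist',n);print((1000*sc[0]["position"]).round(1))
X=(x/1000,y/1000,.006+h)
print("piece",metric(sc,near(sc,steel(sc),X)[1],.006+h))
print("board",metric(sc,near(sc,wood(sc),X,4000)[1],.006))
E
python3 chk.py c1 628.7 330 .028; python3 go.py 461.7 333.7 100 92.3
```

```text
time_s: 11.18
position: [0.6266, 0.3292, 0.0087]
ee_rot: [0.063, -3.141, 0.0]
ft_force: [-0.4, 0.3, -4.1]
gripper_width: 0.0491
gripper_force: 64.3
time_s: 12.42
position: [0.6907, 0.3315, 0.1411]
ee_rot: [0.064, -3.137, 0.002]
ft_force: [-0.8, 0.1, -0.7]
gripper_width: 0.0854
gripper_force: 0.0
[690.7 331.5 141.1]
piece {'rect_c': array([628.8, 330.1]), 'size': array([58. , 51.1]), 'ang': 62.3, 'cent': array([628.86184729, 330.27962905]), 'area': 2218.7401062473655, 'ell': array([628.8, 330.3,  53.4,  53.7])}
board {'rect_c': array([628.7, 330.2]), 'size': array([110. , 100.6]), 'ang': 2.2, 'cent': array([628.72313132, 330.17698934]), 'area': 10953.130381023511, 'ell': array([628.5, 330.2, 116.7, 131. ])}
y-heading 92.32 turn 0.02 step (before turning) [228.9  11.4  42.1] after [228.9  11.3  42.1] q [ 0.42  0.49  1.46  0.    1.19 -1.2 ]
```

Nut placed: piece at (628.8,330.1) against board (628.7,330.2), with the yaw matching. Next is the ring.

```bash
python3 -m jog '[[[57.3,2.6,0,0],[57.3,2.6,0,0],[57.3,2.6,20,0],[57.3,2.6,22,0],[0,0,40,0],[0,0,0,0],[0,0,0,0],[0,0,0,0],[0,0,0,0],[0,0,0,0]]]' 1; python3 go.py 461.5 332.7 2 92.3
```

```text
time_s: 13.72
position: [0.4637, 0.3333, 0.062]
ee_rot: [-0.062, 3.14, 0.001]
ft_force: [0.6, -0.1, -0.5]
gripper_width: 0.0853
gripper_force: 0.0
y-heading 92.27 turn -0.03 step (before turning) [ 2.3 -0.6 60. ] after [ 2.3 -0.6 60. ] q [ 0.58  0.23  1.98  0.    0.93 -1.03]
```

```bash
python3 -m jog '[[[1.3,-0.5,45,0],[0,0,14.5,0],[0,0,0,0],[0,0,0,0],[0,0,0,0],[0,0,0,0],[0,0,0,0]]]' 1; python3 -m jog '[[[0,0,0,0],[0,0,0,0],[0,0,0,0],[0,0,0,0],[0,0,0,0]]]' -1 60; python3 -m jog '[[[0,0,-55,0],[0,0,-55,0],[0,0,-50,0],[-36.7,-57.9,0,0],[-36.7,-57.9,0,0],[-36.7,-57.9,0,0],[-36.7,-57.9,0,0],[-36.7,-57.9,0,0],[-36.7,-57.9,0,0],[0,0,0,0],[0,0,0,0],[0,0,0,0],[0,0,0,0],[0,0,0,0]]]'; python3 - <<'E'
from h import *
sc=snap('wrist','r1');s,c=sc;print((1000*s["position"]).round(1))
X=(.617,-.008,.006)
print("wood",metric(sc,near(sc,wood(sc),X,4000)[1],.006));print("dark",metric(sc,near(sc,dark(sc),X,1000)[1],.006))
cv2.imwrite("pics/r1.png",c["color"])
E
```

```text
time_s: 14.6
position: [0.462, 0.3327, 0.0024]
ee_rot: [-0.063, 3.14, 0.001]
ft_force: [-0.2, -0.9, 0.5]
gripper_width: 0.0853
gripper_force: 0.0
time_s: 15.22
position: [0.4618, 0.3328, 0.0026]
ee_rot: [-0.063, 3.141, 0.0]
ft_force: [-1.3, -1.0, 6.1]
gripper_width: 0.0586
gripper_force: 63.2
time_s: 16.98
position: [0.6746, 0.0251, 0.162]
ee_rot: [-0.065, 3.141, -0.0]
ft_force: [0.2, -1.0, -2.3]
gripper_width: 0.0581
gripper_force: 66.3
[674.6  25.1 162. ]
wood {'rect_c': array([618.7,  -7.1]), 'size': array([110.8, 100.6]), 'ang': 4.7, 'cent': array([618.7151801 ,  -7.12100082]), 'area': 10930.194519675308, 'ell': array([618.5,  -7.1, 116.9, 130.5])}
dark {'rect_c': array([618.7,  -7.4]), 'size': array([66.6, 65.9]), 'ang': 21.4, 'cent': array([618.71951465,  -7.32758472]), 'area': 3417.8678741146805, 'ell': array([618.7,  -7.3,  65.9,  66.1])}
```

View pics/r1.png

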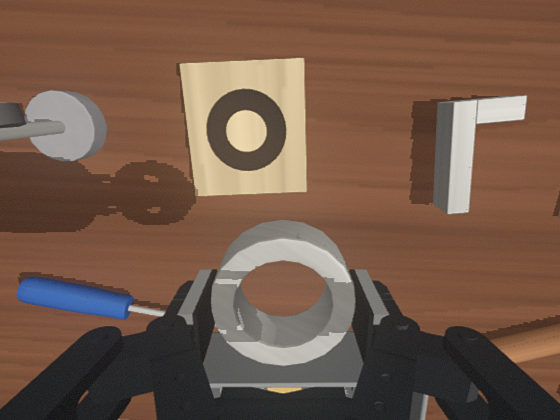

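The ring is held and its board is clear at (246,131), with centre (618.7,−7.3). The gauge foot is at (68,125). I'll check the ring's seat in hand from its top rim (front v≈238, back v≈365).

```bash
python3 - <<'E'
from h import *
sc=load("r1");s,c=sc;R=Ro.from_rotvec(s["ee_rot"]).as_matrix();zt=s["position"][2]
g=cv2.cvtColor(c["color"],cv2.COLOR_BGR2GRAY);print("v profile",[(v,int(g[v,283])) for v in list(range(216,246,2))+list(range(356,374,2))])
f=lambda p,h:(R.T@(plane(sc,[p],h)[0]-s["position"])*1000).round(2)
for p,h in(((283,221),-.0024),((283,238),.0216),((283,365),.0216)):print(p,f(p,zt+h))
E
python3 go.py 618.7 -8.2 60 92.3
```

```text
v profile [(216, 101), (218, 97), (220, 123), (222, 127), (224, 124), (226, 124), (228, 127), (230, 126), (232, 122), (234, 128), (236, 130), (238, 170), (240, 204), (242, 195), (244, 192), (356, 188), (358, 187), (360, 189), (362, 191), (364, 193), (366, 104), (368, 96), (370, 94), (372, 94)]
(283, 221) [28.33  1.04  2.39]
(283, 238) [ 29.63   1.03 -21.61]
(283, 365) [-28.99   0.98 -21.59]
y-heading 92.36 turn 0.06 step (before turning) [ 57.4 -30.8 102. ] after [ 57.3 -30.9 102. ] q [ 0.    0.31  1.67  0.    1.16 -1.61]
```

```bash
python3 -m jog '[[[28.7,-15.5,0,0],[28.7,-15.5,20,0],[0,0,45,0],[0,0,60,0],[0,0,20,0],[0,0,0,0],[0,0,0,0],[0,0,0,0],[0,0,0,0],[0,0,0,0],[0,0,0,0],[0,0,0,0],[0,0,0,0]]]'; python3 go.py 618.7 -8.3 8.6 92.3;python3 -c "
from h import *
s,c=snap('wrist','r2');cv2.imwrite('pics/r2c.png',cv2.resize(c['color'][140:400,120:440],None,fx=2,fy=2))"
```

```text
time_s: 18.65
position: [0.6187, -0.0092, 0.0167]
ee_rot: [0.063, -3.141, 0.0]
ft_force: [0.3, -0.9, -2.3]
gripper_width: 0.0584
gripper_force: 66.3
y-heading 92.29 turn -0.01 step (before turning) [0.  0.9 8.1] after [0.  0.9 8.1] q [-0.06  0.37  1.9  -0.    0.87 -1.67]
```

View pics/r2c.png

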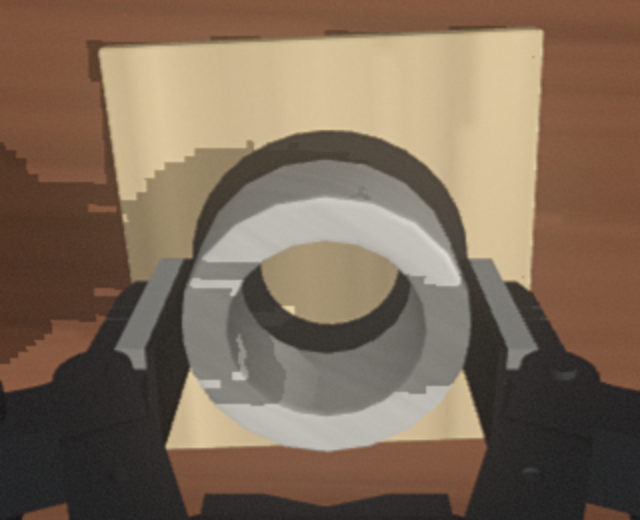

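The ring is over its band. The band's mid-column is 330 and the ring's is 326, which matches the computed +0.9 mm. I'll lower it and release.

```bash
python3 -m jog '[[[0,0.8,6,0],[0,0,1.8,0],[0,0,0,0],[0,0,0,0],[0,0,0,0],[0,0,0,0]]]'; python3 -m jog '[[[0,0,0,0],[0,0,0,0],[0,0,0,0],[0,0,-30,0],[-26,0,-60,0],[-52,0,-60,0],[0,0,0,0],[0,0,0,0],[0,0,0,0],[0,0,0,0]]]' 1; python3 chk.py c2 618.7 -7.3 .024;  python3 go.py 689 165 150 97.5
```

```text
time_s: 19.45
position: [0.6188, -0.0084, 0.0089]
ee_rot: [0.063, -3.141, 0.0]
ft_force: [-0.4, -0.0, -2.8]
gripper_width: 0.0585
gripper_force: 66.3
time_s: 20.7
position: [0.6828, -0.0057, 0.1416]
ee_rot: [0.063, -3.137, -0.0]
ft_force: [-0.7, 0.2, 0.3]
gripper_width: 0.0853
gripper_force: 0.0
[682.8  -5.7 141.6]
piece {'rect_c': array([618.9,  -7.5]), 'size': array([59.2, 59.2]), 'ang': 47.7, 'cent': array([618.89999426,  -7.30846489]), 'area': 2760.7600112305663, 'ell': array([618.9,  -7.3,  59. ,  59.6])}
board {'rect_c': array([618.8,  -7.1]), 'size': array([110.6, 100.5]), 'ang': 4.7, 'cent': array([618.84802097,  -7.11144126]), 'area': 10921.836852575598, 'ell': array([618.7,  -7.1, 116.8, 130.5])}
y-heading 92.29 turn -5.21 step (before turning) [-12.7 170.3  -8. ] after [-28.1 168.5  -8. ] q [-0.04  0.34  1.67 -0.    1.13 -1.66]
```

Ring placed within about 0.2 mm. Now the angle piece: yaw 7.4°, grasp TCP at about (628.0,165.4).

```bash
python3 -m jog '[[[0,0,0,-5.1],[10.8,58.9,0,0],[10.8,58.9,0,0],[10.8,58.9,30,0],[0,0,40,0],[0,0,0,0],[0,0,0,0],[0,0,0,0],[0,0,0,0],[0,0,0,0],[0,0,0,0]]]' 1; python3 go.py 628 165.4 5 97.4
```

```text
time_s: 22.12
position: [0.6311, 0.1614, 0.0759]
ee_rot: [-0.202, 3.135, 0.0]
ft_force: [0.5, -0.2, 0.8]
gripper_width: 0.0855
gripper_force: 0.0
y-heading 97.38 turn -0.02 step (before turning) [ 2.6  4.4 70.9] after [ 2.6  4.4 70.9] q [ 0.21  0.35  1.79  0.    1.   -1.49]
```

```bash
python3 -m jog '[[[2.2,4.2,30,0],[0,0,33,0],[0,0,7,0],[0,0,0,0],[0,0,0,0],[0,0,0,0],[0,0,0,0],[0,0,0,0],[0,0,0,0]]]' 1; python3 -m jog '[[[0,0,0,0],[0,0,0,0],[0,0,0,0],[0,0,0,0],[0,0,0,0],[0,0,0,0],[0,0,0,0],[0,0,0,0]]]' -1 70; python3 -m jog '[[[0,0,-25,0],[0,0,-55,0],[0,0,-55,0],[0,0,-50,0],[24.6,-49.8,0,0],[24.6,-49.8,0,0],[24.6,-49.8,0,0],[24.6,-49.8,0,0],[24.6,-49.8,0,0],[24.6,-49.8,0,0],[0,0,0,0],[0,0,0,0],[0,0,0,0],[0,0,0,0],[0,0,0,0]]]'; python3 - <<'E'
from h import *
sc=snap('wrist','a1');s,c=sc;print((1000*s["position"]).round(1))
X=(.443,-.159,.006)
print("wood",metric(sc,near(sc,wood(sc),X,4000)[1],.006));print("dark",metric(sc,near(sc,dark(sc),X,1000)[1],.006))
E
```

```text
time_s: 23.25
position: [0.6282, 0.1654, 0.0057]
ee_rot: [-0.203, 3.135, 0.0]
ft_force: [-0.4, 0.9, -0.7]
gripper_width: 0.085
gripper_force: 0.0
time_s: 24.25
position: [0.6284, 0.1655, 0.0057]
ee_rot: [-0.203, 3.135, 0.0]
ft_force: [0.4, 0.7, 0.8]
gripper_width: 0.0169
gripper_force: 70.3
time_s: 26.12
position: [0.5205, -0.1491, 0.1905]
ee_rot: [0.205, -3.135, -0.0]
ft_force: [-0.3, -0.2, -3.6]
gripper_width: 0.0167
gripper_force: 69.8
[ 520.5 -149.1  190.5]
wood {'rect_c': array([ 445.7, -158.2]), 'size': array([110.8, 100.8]), 'ang': 11.3, 'cent': array([ 445.76169031, -158.1399111 ]), 'area': 10919.180816909182, 'ell': array([ 445.5, -158.2,  116.6,  130.7])}
dark {'rect_c': array([ 445.4, -157.3]), 'size': array([97.4, 64.2]), 'ang': 11.4, 'cent': array([ 437.0846944 , -169.54347508]), 'area': 3277.3488133570645, 'ell': array([ 438.2, -164.5,   65.6,  105.6])}
```

View pics/a1.png

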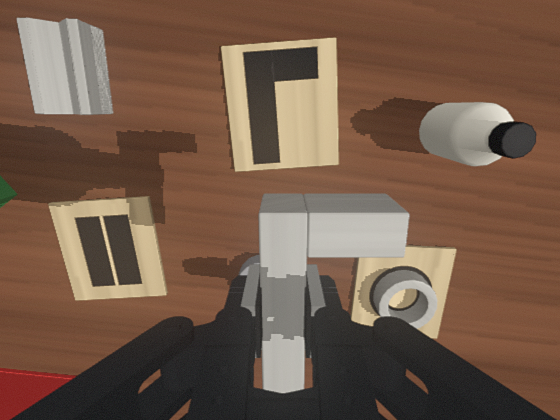

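The L silhouette at (272,105) lies the same way round as the held piece, with its short leg up and to the right. The board is (445.6,−158) at yaw 11.35°. The oiler, V-block at (65,67) and V board at (108,250) are visible too. I'll check the seat in hand and the V poses.

```bash
python3 - <<'E'
from h import *
sc=load("a1");s,c=sc;R=Ro.from_rotvec(s["ee_rot"]).as_matrix();zt=s["position"][2]
g=cv2.cvtColor(c["color"],cv2.COLOR_BGR2GRAY);print([(v,int(g[v,283])) for v in list(range(188,226,2))+list(range(384,398,2))])
f=lambda p,h:(R.T@(plane(sc,[p],h)[0]-s["position"])*1000).round(2)
for p,h in(((283,194),-.0057),((283,209),.0243),((283,391),.0243)):print(p,f(p,zt+h))
X=(.608,-.317,.006);print("bv wood",metric(sc,near(sc,wood(sc),X,3000)[1],.006))
print("v",metric(sc,near(sc,steel(sc),(.437,-.341,.03),1000)[1],.04))
E
python3 go.py 445.8 -177.6 70 101.35
```

```text
[(188, 101), (190, 99), (192, 102), (194, 121), (196, 116), (198, 118), (200, 123), (202, 119), (204, 117), (206, 121), (208, 121), (210, 117), (212, 132), (214, 181), (216, 184), (218, 184), (220, 186), (222, 185), (224, 183), (384, 183), (386, 184), (388, 184), (390, 185), (392, 194), (394, 45), (396, 50)]
(283, 194) [39.81  0.99  5.71]
(283, 209) [ 41.8    0.97 -24.29]
(283, 391) [-40.43   0.9  -24.31]
bv wood {'rect_c': array([ 608.6, -316.9]), 'size': array([111.5, 102.8]), 'ang': 10.9, 'cent': array([ 608.86961645, -317.07772902]), 'area': 11091.472297490574, 'ell': array([ 608.6, -317.2,  118.6,  129.9])}
v {'rect_c': array([ 437.7, -331.1]), 'size': array([70.4, 64.7]), 'ang': 6.3, 'cent': array([ 438.3611345 , -331.51779251]), 'area': 4296.618661688641, 'ell': array([ 438.5, -331.8,   73.8,   80.2])}
y-heading 97.47 turn -3.88 step (before turning) [ 77.7 -18.4 120.6] after [ 78.8 -13.1 120.6] q [-0.33  0.04  1.94 -0.    1.16 -2.03]
```

```bash
python3 -m jog '[[[0,0,0,-3.88],[39.6,-6.6,0,0],[39.6,-6.6,20,0],[0,0,50,0],[0,0,50,0],[0,0,40,0],[0,0,10,0],[0,0,0,0],[0,0,0,0],[0,0,0,0],[0,0,0,0],[0,0,0,0],[0,0,0,0],[0,0,0,0]]]'; python3 go.py 446.3 -177.5 12 101.35;python3 -c "
from h import *
s,c=snap('wrist','a2');cv2.imwrite('pics/a2c.png',cv2.resize(c['color'][100:400,120:440],None,fx=2,fy=2))"
```

```text
time_s: 27.92
position: [0.4451, -0.1783, 0.0205]
ee_rot: [0.309, -3.126, -0.0]
ft_force: [-0.3, 0.5, -3.2]
gripper_width: 0.0167
gripper_force: 69.7
y-heading 101.28 turn -0.07 step (before turning) [-1.3  0.5  8.5] after [-1.3  0.5  8.5] q [-0.43  0.14  2.19  0.    0.81 -2.2 ]
```

View pics/a2c.png

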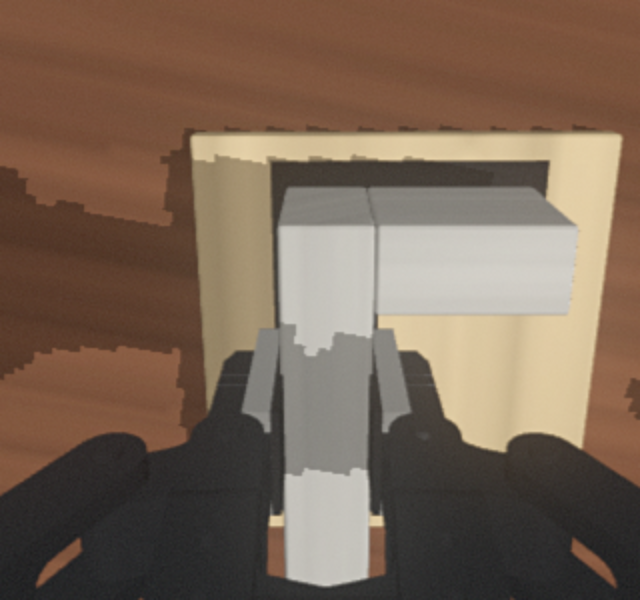

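The piece is over its L, edges parallel. Silhouette front edge is at crop v=161 (u 271–549) and the piece's base front edge is at v=187 (u 286–533). I'll work out the residual.

```bash
python3 - <<'E'
from h import *
sc=load("a2");s,c=sc;R=Ro.from_rotvec(s["ee_rot"]).as_matrix();zt=s["position"][2]
f=lambda p,h:(R.T@(plane(sc,[(p[0]/2+120,p[1]/2+100)],h)[0]-s["position"])*1000).round(2)
print("sil",f((271,161),.006),f((549,161),.006),"base",f((286,187),zt-.0057),f((533,187),zt-.0057),"top",f((278,226),zt+.0243),f((577,226),zt+.0243))
E
```

```text
sil [ 44.02 -11.87  14.53] [43.95 52.9  14.54] base [40.   -7.96  5.7 ] [39.93 46.99  5.71] top [ 40.25  -7.76 -24.3 ] [ 40.18  46.29 -24.29]
```

```bash
python3 -m jog '[[[-0.2,0.7,6,0],[0,0,2.3,0],[0,0,0,0],[0,0,0,0],[0,0,0,0],[0,0,0,0],[0,0,0,0]]]'; python3 -m jog '[[[0,0,0,0],[0,0,0,0],[0,0,0,0],[0,0,0,0],[0,0,-30,0],[-26,0,-60,0],[-52,0,-60,0],[0,0,0,0],[0,0,0,0],[0,0,0,0],[0,0,0,0],[0,0,0,0]]]' 1; python3 chk.py c3 437 -168 .03;  python3 go.py 516 -330 160 97
```

```text
time_s: 28.85
position: [0.4452, -0.1776, 0.0123]
ee_rot: [-0.309, 3.126, -0.0]
ft_force: [-0.2, 0.5, -4.9]
gripper_width: 0.0165
gripper_force: 70.1
time_s: 30.35
position: [0.5088, -0.1647, 0.1459]
ee_rot: [0.308, -3.125, -0.001]
ft_force: [0.6, 0.0, -0.0]
gripper_width: 0.0854
gripper_force: 0.0
[ 508.8 -164.7  145.9]
piece {'rect_c': array([ 445.9, -157.8]), 'size': array([90.4, 55.3]), 'ang': 11.1, 'cent': array([ 437.56953195, -169.92283214]), 'area': 2299.6527679690626, 'ell': array([ 439.9, -163. ,   58.4,   95.3])}
board {'rect_c': array([ 445.8, -158.2]), 'size': array([110.7, 100.5]), 'ang': 11.3, 'cent': array([ 445.75250659, -158.2353138 ]), 'area': 10929.4221984233, 'ell': array([ 445.5, -158.3,  116.8,  130.6])}
y-heading 101.26 turn 4.26 step (before turning) [  25.5 -163.4  -13.9] after [  13.3 -164.9  -13.9] q [-0.36  0.07  1.99 -0.    1.08 -2.13]
```

Angle placed within about 0.4 mm. Now the V-block: nadir view.

```bash
python3 -m jog '[[[0,0,0,4.26],[4.4,-55,-5,0],[4.4,-55,-5,0],[4.4,-55,-4,0],[0,0,0,0],[0,0,0,0],[0,0,0,0],[0,0,0,0],[0,0,0,0],[0,0,0,0]]]' 1; python3 - <<'E'
from h import *
sc=snap('wrist','v1');s,c=sc;print((1000*s["position"]).round(1),s["q"].round(2))
b=near(sc,steel(sc),(.437,-.341,.04),1000)[1];print("v",metric(sc,b,.04))
print("bv",metric(sc,near(sc,wood(sc),(.608,-.317,.006),3000)[1],.006))
im=c["color"].copy();cv2.drawContours(im,[b],-1,(0,0,255),1);cv2.imwrite("pics/v1m.png",im)
E
```

```text
time_s: 31.65
position: [0.517, -0.3297, 0.161]
ee_rot: [-0.193, 3.136, -0.0]
ft_force: [0.3, 0.7, -0.2]
gripper_width: 0.0854
gripper_force: 0.0
[ 517.  -329.7  161. ] [-0.61  0.2   1.81 -0.    1.13 -2.3 ]
v {'rect_c': array([ 438.8, -340.4]), 'size': array([70.1, 46.5]), 'ang': 6.4, 'cent': array([ 438.84416496, -340.38087992]), 'area': 3124.4772841855884, 'ell': array([ 438.6, -340.4,   52.9,   83.7])}
bv {'rect_c': array([ 608.6, -317.7]), 'size': array([112.3, 100.8]), 'ang': 10.9, 'cent': array([ 608.59396495, -317.73023846]), 'area': 11044.100638514385, 'ell': array([ 608.5, -317.8,  117.7,  130.7])}
```

View pics/v1m.png

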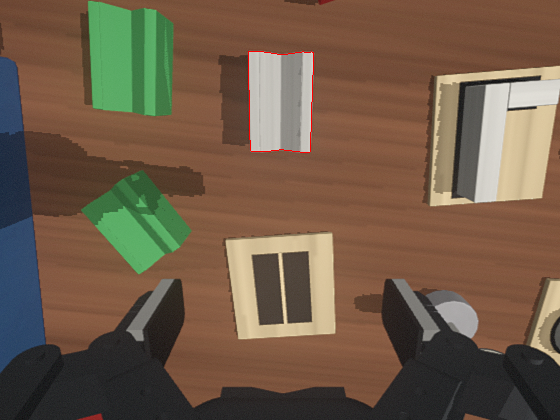

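The V-block is at (281,101) with a clean outline of 70.1×46.5 mm and yaw 6.4°. The V board is at (280,288), the gauge foot at (450,318), and the green block is about 25 mm clear of the left finger.

```bash
python3 - <<'E'
from h import *
X,e=tri([(load("a1"),near(load("a1"),steel(load("a1")),(.437,-.341,.03),1000)[2]),(load("v1"),near(load("v1"),steel(load("v1")),(.437,-.341,.04),1000)[2])]);print("v tri",X.round(4),np.round(e,4))
E
python3 go.py 438.9 -341.4 60 96.4; python3 -m jog '[[[0,0,0,0.5],[39.5,2.3,30,0],[39.5,2.3,30,0],[0,0,40,0],[0,0,0,0],[0,0,0,0],[0,0,0,0],[0,0,0,0],[0,0,0,0],[0,0,0,0]]]' 1; python3 go.py 438.9 -341.4 7 96.4
```

```text
v tri [ 0.4365 -0.3407  0.0249] [0.0002 0.0002]
y-heading 97.04 turn 0.64 step (before turning) [ 78.9  -1.9 100.9] after [ 78.8  -2.8 100.9] q [-0.61  0.2   1.81  0.    1.13 -2.3 ]
time_s: 32.95
position: [0.438, -0.3346, 0.0612]
ee_rot: [-0.179, 3.136, -0.0]
ft_force: [-0.1, -0.7, -0.4]
gripper_width: 0.0859
gripper_force: 0.0
y-heading 96.52 turn 0.12 step (before turning) [-0.1 -6.9 54.2] after [-0.2 -6.9 54.2] q [-0.7   0.2   2.02 -0.    0.92 -2.38]
```

```bash
python3 -m jog '[[[-0.2,-6.9,0,0.1],[0,0,0,0],[0,0,30,0],[0,0,22,0],[0,0,2,0],[0,0,0,0],[0,0,0,0],[0,0,0,0],[0,0,0,0],[0,0,0,0]]]' 1; python3 -m jog '[[[0,0,0,0],[0,0,0,0],[0,0,0,0],[0,0,0,0],[0,0,0,0],[0,0,0,0]]]' -1 80; python3 -m jog '[[[0,0,-25,0],[0,0,-55,0],[0,0,-55,0],[0,0,-30,0],[-49.8,0.9,0,0],[-49.8,0.9,0,0],[-49.8,0.9,0,0],[-49.8,0.9,0,0],[-49.8,0.9,0,-4.5],[0,0,0,0],[0,0,0,0],[0,0,0,0],[0,0,0,0],[0,0,0,0],[0,0,0,0]]]'; python3 - <<'E'
from h import *
sc=snap('wrist','v2');s,c=sc;print((1000*s["position"]).round(1))
X=(.6086,-.3177,.006)
print("wood",metric(sc,near(sc,wood(sc),X,4000)[1],.006))
cl=cv2.morphologyEx(dark(sc),cv2.MORPH_CLOSE,np.ones((9,9)));print("dark",metric(sc,near(sc,cl,X,1000)[1],.006))
E
python3 go.py 608.6 -317.7 70 100.9
```

```text
time_s: 34.2
position: [0.4389, -0.3414, 0.0071]
ee_rot: [-0.176, 3.136, -0.0]
ft_force: [-1.1, -0.1, -0.4]
gripper_width: 0.0854
gripper_force: 0.0
time_s: 34.95
position: [0.439, -0.3416, 0.0071]
ee_rot: [-0.176, 3.136, -0.001]
ft_force: [1.2, -0.1, 1.7]
gripper_width: 0.045
gripper_force: 84.2
time_s: 36.83
position: [0.6855, -0.3093, 0.1723]
ee_rot: [-0.298, 3.127, -0.0]
ft_force: [1.0, 0.6, -6.0]
gripper_width: 0.045
gripper_force: 84.0
[ 685.5 -309.3  172.3]
wood {'rect_c': array([ 609.2, -317.4]), 'size': array([110.5, 100.9]), 'ang': 11.3, 'cent': array([ 609.27147295, -317.41619262]), 'area': 10908.025213957764, 'ell': array([ 609. , -317.5,  116.9,  130.5])}
dark {'rect_c': array([ 609.4, -317.6]), 'size': array([77., 53.]), 'ang': 11.0, 'cent': array([ 609.11630776, -317.57147925]), 'area': 3960.577313614078, 'ell': array([ 609.1, -317.5,   60. ,   93.2])}
y-heading 100.9 turn -0.0 step (before turning) [ 77.3   6.3 102.2] after [ 77.3   6.3 102.2] q [-0.46  0.44  1.48  0.    1.22 -2.22]
```

View pics/v2.png

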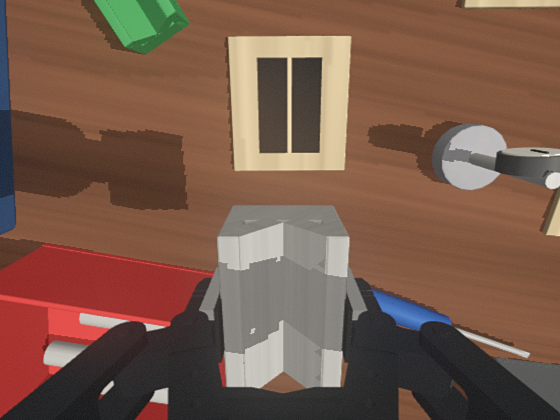

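The V board is clear at (290,105), centre (609.2,−317.5), yaw 11.1°. The block is square in hand and the gauge foot is at (470,156). I'll go above the silhouette and look.

```bash
python3 -m jog '[[[38.3,2.7,0,-0.2],[38.4,2.7,0,0],[0,0,50,0],[0,0,50,0],[0,0,40,0],[0,0,10,0],[0,0,0,0],[0,0,0,0],[0,0,0,0],[0,0,0,0],[0,0,0,0],[0,0,0,0],[0,0,0,0],[0,0,0,0]]]'; python3 go.py 609.4 -318.5 13 101.1;python3 -c "
from h import *
s,c=snap('wrist','v3');cv2.imwrite('pics/v3c.png',cv2.resize(c['color'][120:400,120:440],None,fx=2,fy=2))"
```

```text
time_s: 38.62
position: [0.6093, -0.3184, 0.0217]
ee_rot: [0.304, -3.127, -0.0]
ft_force: [0.2, -0.8, -6.0]
gripper_width: 0.0452
gripper_force: 83.8
y-heading 101.12 turn 0.02 step (before turning) [-0.1 -0.1  8.7] after [-0.1 -0.1  8.7] q [-0.52  0.47  1.74 -0.    0.93 -2.28]
```

View pics/v3c.png

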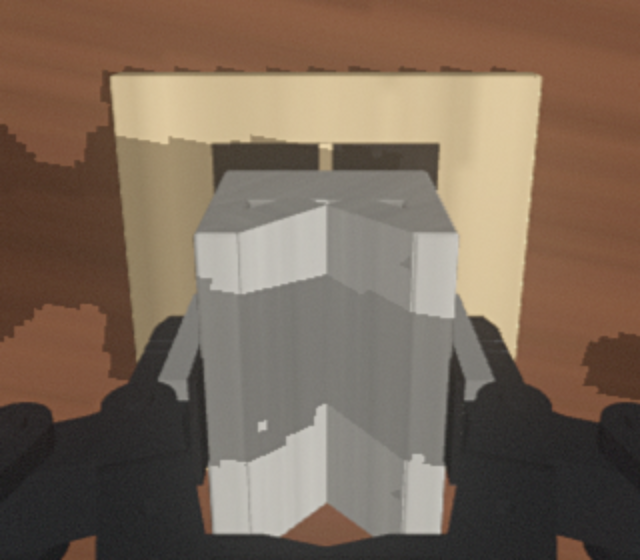

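Laterally aligned: silhouette mid-column 325 with its line at 326, block mid-column 326. I'll check the front margin (silhouette v=144, base v=171), lower by the computed step and release.

```bash
python3 - <<'E'
from h import *
sc=load("v3");s,c=sc;R=Ro.from_rotvec(s["ee_rot"]).as_matrix();zt=s["position"][2]
f=lambda p,h:(R.T@(plane(sc,[(p[0]/2+120,p[1]/2+120)],h)[0]-s["position"])*1000).round(2)
print(f((326,144),.006),f((326,171),zt-.0071))
E
python3 -m jog '[[[0,0,6,0],[0,0,2.4,0],[0,0,0,0],[0,0,0,0],[0,0,0,0],[0,0,0,0],[0,0,0,0]]]'
```

```text
[38.21  0.94 15.74] [34.03  0.93  7.11]
time_s: 39.55
position: [0.6094, -0.3184, 0.0134]
ee_rot: [0.304, -3.127, -0.0]
ft_force: [-0.1, -0.6, -5.7]
gripper_width: 0.0447
gripper_force: 84.1
```

Front margin is 4.2 mm against 4.0 expected, so I'm releasing.

```bash
python3 -m jog '[[[0,0,0,0],[0,0,0,0],[0,0,0,0],[0,0,0,0],[0,0,-30,0],[-26,0,-60,0],[-52,0,-60,0],[0,0,0,0],[0,0,0,0],[0,0,0,0],[0,0,0,0],[0,0,0,0]]]' 1; python3 chk.py c4 609 -317.5 .04; python3 - <<'E'
from h import *
a,b=load("scene0"),load("side0");a1=snap("scene","sceneF");b1=snap("side","sideF")
for n,X in(("oiler",(.444,-.006,.05)),("gauge",(.622,-.155,.02))):
    for k,(o,w) in(("scene",(a,a1)),("side",(b,b1))):
        u,v=proj(o,X)[0].astype(int);d=cv2.absdiff(o[1]["color"],w[1]["color"])[v-25:v+25,u-20:u+20];print(n,k,"mean diff",d.mean().round(1))
cv2.imwrite("pics/F.png",b1[1]["color"])
E
```

```text
time_s: 41.05
position: [0.673, -0.3057, 0.1469]
ee_rot: [0.303, -3.125, -0.002]
ft_force: [0.7, -0.6, -0.1]
gripper_width: 0.0855
gripper_force: 0.0
[ 673.  -305.7  146.9]
piece {'rect_c': array([ 609.6, -317.5]), 'size': array([70.5, 46.9]), 'ang': 11.1, 'cent': array([ 609.16420331, -317.56272368]), 'area': 3169.903393479064, 'ell': array([ 609.1, -317.6,   53.3,   84.1])}
board {'rect_c': array([ 609.3, -317.4]), 'size': array([110.7, 100.5]), 'ang': 11.0, 'cent': array([ 609.31404773, -317.45879737]), 'area': 10889.629402046092, 'ell': array([ 609. , -317.6,  116.8,  130.2])}
oiler scene mean diff 2.7
oiler side mean diff 4.6
gauge scene mean diff 3.2
gauge side mean diff 5.4
```

View pics/F.png

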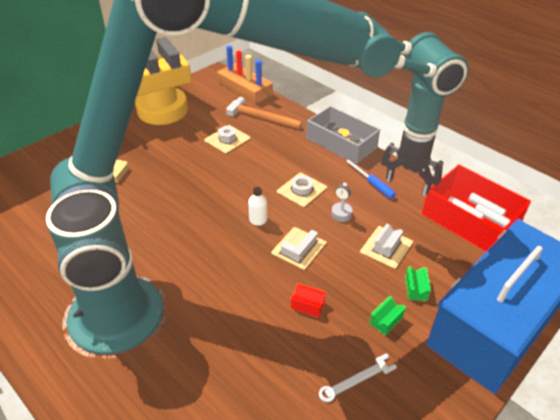

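All four pieces lie on their boards. The oiler (258,208) and gauge (343,205) are where they were, and the arm touches nothing. Handing in.

```bash
python3 -c "
from station import ctrl
print(ctrl.hand_in())"
```

```text
the job is handed in; nothing more can be done
None
```

All four pieces are on their own silhouettes, each measured within about 0.5 mm of centre and turned to match. The oil bottle and dial gauge are where they were, and the job was handed in after about 41 s of robot time.

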